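# Open the drying rack at the red leaded panel

## Task

Four leaded glass panels stand in the drying rack, all leaning back, away from the robot. Open the rack at the red panel: with the fingertips, lightly push every panel that stands in front of it (on the robot's side) over, so that it leans forward towards the robot on the dowels ahead of its own groove, and leave the red panel and any behind it leaning back. Do not squeeze a panel or lift it out of its groove, and leave everything else on the bench as it stands.

Things in the scene. Friction and masses are not known exactly. Their poses are not given: they have to be found in the camera images.
- rack: wooden drying rack, 280 mm (x) by 136 mm (y), fixed to the bench; origin at the centre of its underside, z up, -x its front (robot's side), turned at most 25 degrees. Two rails along x, 26 mm wide, 24 mm high, centred at y = -55 and 55 mm, have four cross grooves at x = -90, -30, 30, 90 mm, 14 mm wide, floor 12 mm above the bench; a panel stands in each
- rack_dowels (a point): point amid the rack's dowels, at their top height, 114 mm above the rack's origin. The dowels, upright, 10 mm thick, stand on the rails at x = -120, -60, 0, 60, 120 mm, y = -55 and 55 mm of the rack: each panel leans on the pair behind or the pair ahead of its groove. Between them (|y| under 45 mm) is free room
- panel_amber: amber leaded glass panel, four rows of panes, two panes darker, grey lead border: 160 wide (y), 150 high (z), 8 mm thick (x), 0.3 to 0.55 kg, loose in a groove. Origin mid lower edge, x to the rack's back. Leaning back its top is 25-35 mm behind its foot, 160 mm above the bench; forward, as much ahead. Pushed past upright it falls over by itself. Always in the front groove
- panel_red: red leaded glass panel, a dark red diamond in the middle, grey lead border: 160 wide (y), 150 high (z), 8 mm thick (x), 0.3 to 0.55 kg, loose in a groove. Origin mid lower edge, x to the rack's back. Leaning back its top is 25-35 mm behind its foot, 160 mm above the bench; forward, as much ahead. Pushed past upright it falls over by itself. In the second, third or last groove
- panel_blue: blue leaded glass panel, a dark blue roundel in the middle, grey lead border: 160 wide (y), 150 high (z), 8 mm thick (x), 0.3 to 0.55 kg, loose in a groove. Origin mid lower edge, x to the rack's back. Leaning back its top is 25-35 mm behind its foot, 160 mm above the bench; forward, as much ahead. Pushed past upright it falls over by itself. In the second, third or last groove
- panel_green: green leaded glass panel, two crossing lead lines, dark green square in the middle, grey lead border: 160 wide (y), 150 high (z), 8 mm thick (x), 0.3 to 0.55 kg, loose in a groove. Origin mid lower edge, x to the rack's back. Leaning back its top is 25-35 mm behind its foot, 160 mm above the bench; forward, as much ahead. Pushed past upright it falls over by itself. In the second, third or last groove
- spool: solder spool, silver with white flanges, 62 mm across, 50 mm high, standing on the bench beside the rack; origin at the centre of its underside
- flux: white flux bottle with a white cap, 46 mm across, 85 mm high, standing on the bench beside the rack; origin at the centre of its underside
- flask: red drinking flask with a black cap, 68 mm across, 230 mm high, on the bench; origin at the centre of its underside
- sprayer: white spray bottle with a red and white trigger head, 94 mm across, 200 mm high, on the bench; origin at the centre of its underside
- jar: glass jar of horseshoe nails, 76 mm across, 70 mm high, on the bench; origin at the centre of its underside
- knife: lead knife with a round wooden handle, 200 mm long, lying on the bench; origin at the ferrule, x towards the blade
- pliers: pliers with yellow handles, 180 mm long, lying on the bench; origin beside the joint, x towards the jaws
Mind the look-alikes: they are no part of the job. What is shaped like the panel_amber but pink is not meant.

How it is judged:
At the end, for the whole second after the job is handed in: Panels in front of the red one lean forward and the red one and those behind lean back (each over 0.10 rad from upright), all at rest (under 0.02 m/s), feet within 30 mm of where they stood, nothing else on the bench moved by over 30 mm (angle between panel_red's own x axis and vertical above 1.671 rad and angle between panel_amber's own x axis and vertical below 1.471 rad and ((x of panel_blue in the frame of panel_red below 0 m and angle between panel_blue's own x axis and vertical below 1.471 rad) or (x of panel_blue in the frame of panel_red above 0 m and angle between panel_blue's own x axis and vertical above 1.671 rad)) and ((x of panel_green in the frame of panel_red below 0 m and angle between panel_green's own x axis and vertical below 1.471 rad) or (x of panel_green in the frame of panel_red above 0 m and angle between panel_green's own x axis and vertical above 1.671 rad)) and linear speed of each of panel_amber, panel_red, panel_blue, panel_green below 0.02 m/s and distance of each of panel_amber, panel_red, panel_blue, panel_green, spool, flux, flask, sprayer, jar, knife, pliers from where it was at the start of the episode below 0.03 m); the robot touches nothing.
It fails at once if the red panel, or one behind it, is tipped upright or forward (angle between panel_red's own x axis and vertical below 1.6 rad or (x of panel_blue in the frame of panel_red above 0 m and angle between panel_blue's own x axis and vertical below 1.6 rad) or (x of panel_green in the frame of panel_red above 0 m and angle between panel_green's own x axis and vertical below 1.6 rad)).
It fails at once if a panel's foot is lifted or dragged more than 30 mm from where it stood (distance of any of panel_amber, panel_red, panel_blue, panel_green from where it was at the start of the episode above 0.03 m).
It fails at once if the glass is squeezed or pushed hard: the fingers press a panel with more than 25 N (contact force between the fingers and panel_amber above 25 N or contact force between the fingers and panel_red above 25 N or contact force between the fingers and panel_blue above 25 N or contact force between the fingers and panel_green above 25 N).
It fails at once if something standing or lying on the bench is moved by more than 30 mm or knocked over (distance of any of spool, flux, flask, sprayer, jar, knife, pliers from where it was at the start of the episode above 0.03 m or angle between any of spool, flux, flask, sprayer, jar, knife, pliers's own z axis and vertical above 0.35 rad).
It also fails if it takes over 51 s, if anything falls off the work surface, if the arm or the gripper's body presses on something with over 40 N, if the wrist force passes 120 N, or if a joint passes its speed limit or range.

## Robot

A 6-joint arm with a two-finger parallel gripper is mounted at the origin on the work surface. World frame = base frame: x ahead of the robot, y to its left, z up, the work surface at z = 0. Lengths are in m, angles in rad, forces in N, time in s.
With the tool pointing down it reaches from about 0.35 to 0.975 m from the base axis. Payload 7.1 kg.
Tool frame: the origin (TCP) lies midway between the tips of the shut fingers; the grasp point (between the pads) lies 19 mm behind it; z points along the fingers, x is the direction in which the jaws open and shut, and the axes are right-handed (so a half turn about z gives the same grasp; the last joint's range is limited). The gripper opens to 88 mm and grips with 3 to 60 N. Pads are 20 mm wide; open, the fingers measure 115 mm over their backs; the gripper's body (75 mm by 178 mm) begins 61 mm behind the grasp point.
Start: joints at [-1.368, 0.423, 1.63, -0, 1.089, -0.019], TCP at [0.138, -0.61, 0.189] pointing down, gripper open.
Joint ranges: [-3, 3], [-0.9, 2.11], [0.09, 2.58], [-1.31, 4.45], [0.11, 2.69], [-2.54, 2.54]. Speed limits (rad/s): [2.39, 2.39, 3.01, 3.14, 3.14, 3.14].

## Interface

Orientations are given as a unit quaternion [w, x, y, z].
In Python, from station import move_pose, movel, movej, command_gripper, wait, inverse_kinematics, read_camera, camera_info, MotionError, job_done, get_time, get_joint_pos, get_qvel, get_effort, get_tcp_pos, get_ee_rot, get_ft_force, get_ft_torque, get_grip_width gives the robot as it stands. Calls block until the motion is done:
- move_pose(position, orientation): joint-space move of the TCP to a pose.
- movel(position, frame=None, v=0.15, until_force=None): straight line of the TCP; frame=None keeps the orientation; v is the mean speed in m/s. With until_force (N) it stops when the force on the tool has changed by that much, and returns True; else False.
- movej(angles): joint-space move.
- command_gripper(opening): opening from 0.0 (shut) to 1.0 (fully open); the grip force is fixed at half the most; returns when the fingers have stopped.
- wait(seconds).
- inverse_kinematics(position, orientation): joint angles nearest the present ones, or None.
- read_camera(name): name is "side" or "top"; returns the picture (384x512x3 uint8, red, green, blue); there is no depth.
- camera_info(name): a dict with "intrinsics" (3x3 intrinsics, pixels), "T" (4x4, takes a point from camera to world coordinates). Camera axes: x right, y up, looking along -z (the intrinsics and any distortion apply to the point x, -y, -z); pixel columns grow to the right and rows downward; lengths in m; the calibration is good to about 2 mm. A picture is of the moment at which its call begins. camera_info takes no time and is no camera call.
A pose or a line that the arm cannot do raises MotionError and nothing moves.
- job_done(): hands the job in, once; it reports no verdict.
Readings, each from a call of its own:
- get_time(): time.
- get_joint_pos(): joint angles.
- get_qvel(): joint speeds.
- get_effort(): joint torques, N m.
- get_tcp_pos(): TCP position.
- get_ee_rot(): TCP orientation.
- get_ft_force(): force on the tool from outside, world axes, zero at the start.
- get_ft_torque(): the same for the moment, N m.
- get_grip_width(): opening from 0.0 (shut) to 1.0 (fully open).
Only numpy, scipy, OpenCV 4.12 (cv2) and the standard library are available. Lean on these libraries where they do the work, as an engineer would, in place of code of your own. Each camera call takes 0.05 s, during which the arm holds its last target.

## Working session

There is one attempt and no reset: what is moved stays moved. The work goes in short steps, each a Python script; the robot and the scene stay as the last script left them, time stands still between calls to the robot, and variables do not carry over. Pictures are saved under pics/ and viewed, and the job is handed in when it is done.

```bash
ls; mkdir -p pics; python3 - <<'E'
from station import *
import cv2,numpy as np
np.set_printoptions(precision=4,suppress=True)
for n in("side","top"):
    im=read_camera(n); cv2.imwrite(f"pics/{n}0.png",cv2.resize(im[:,:,::-1],(800,600),interpolation=cv2.INTER_CUBIC))
    cv2.imwrite(f"pics/{n}0raw.png",im[:,:,::-1])
    print(camera_info(n))
print(get_time(),get_tcp_pos(),get_ee_rot())
E
```

```text
pics
{'intrinsics': array([[439.0153,   0.    , 258.3761],
       [  0.    , 439.0153, 192.9424],
       [  0.    ,   0.    ,   1.    ]]), 'T': array([[-0.9605,  0.1817, -0.211 ,  0.1833],
       [-0.2783, -0.6063,  0.7449,  1.0168],
       [ 0.0074,  0.7742,  0.6329,  1.0195],
       [ 0.    ,  0.    ,  0.    ,  1.    ]])}
{'intrinsics': array([[458.9669,   0.    , 259.9468],
       [  0.    , 458.9669, 182.7578],
       [  0.    ,   0.    ,   1.    ]]), 'T': array([[ 0.0236,  0.9942, -0.1049,  0.3484],
       [-0.9996,  0.025 ,  0.0119, -0.0759],
       [ 0.0145,  0.1046,  0.9944,  1.5445],
       [ 0.    ,  0.    ,  0.    ,  1.    ]])}
0.1 [ 0.1374 -0.6092  0.1888] [-0.0004  0.781  -0.6245 -0.0005]
```

View pics/side0.png

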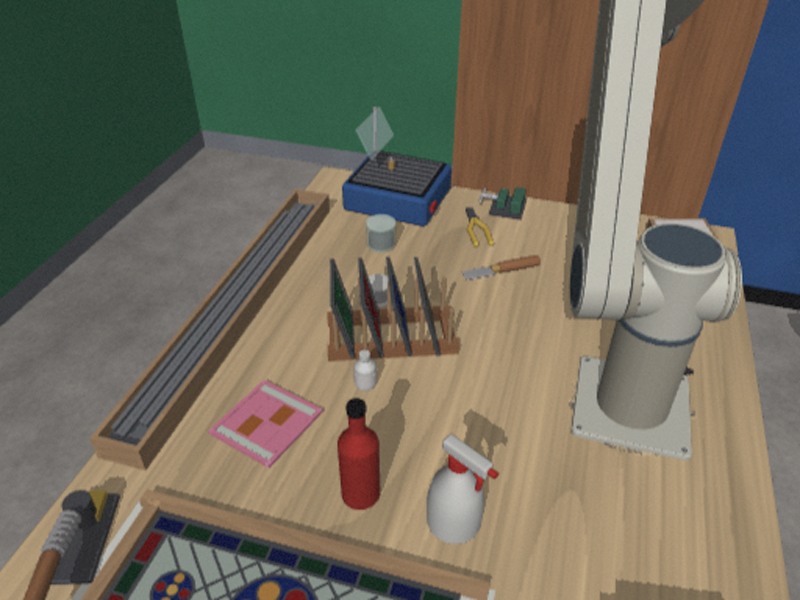

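View pics/top0.png

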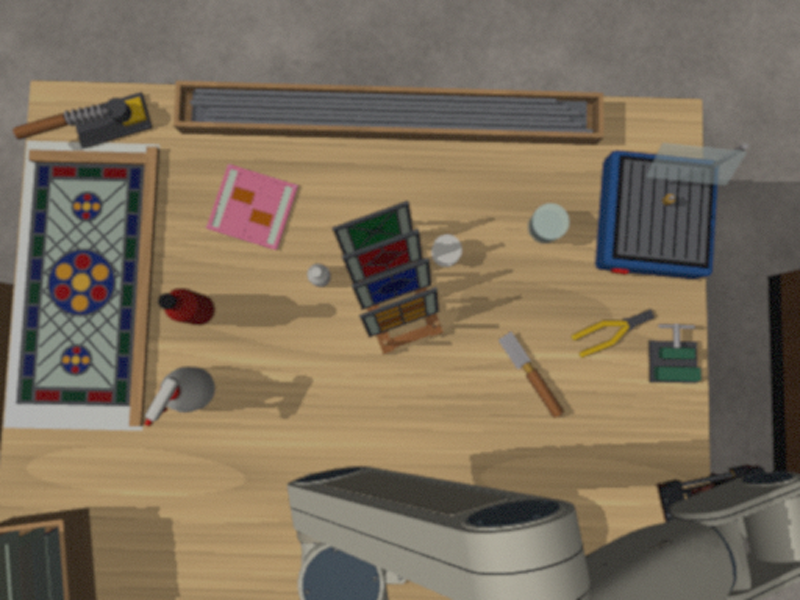

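The top view (800x600) shows, front to back, amber (400,313), blue (393,285), red (383,257) and green (373,228). So amber and blue have to be tipped. The pink sheet at (252,207) is the decoy. Next I'll zoom in to get the rack pose.

```bash
python3 - <<'E'
import cv2
a=cv2.imread("pics/top0raw.png")[120:235,195:310]
b=cv2.imread("pics/side0raw.png")[155:255,195:310]
cv2.imwrite("pics/topz.png",cv2.resize(a,(690,600),fx=0,fy=0,interpolation=cv2.INTER_CUBIC) if 0 else cv2.resize(a,None,fx=5.2,fy=5.2,interpolation=cv2.INTER_CUBIC))
cv2.imwrite("pics/sidez.png",cv2.resize(b,None,fx=6,fy=6,interpolation=cv2.INTER_CUBIC))
E
```

```text
(no output)
```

View pics/topz.png

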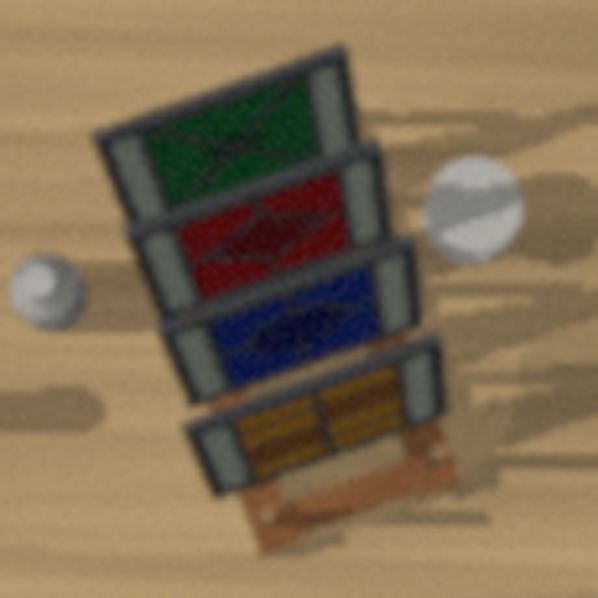

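View pics/sidez.png

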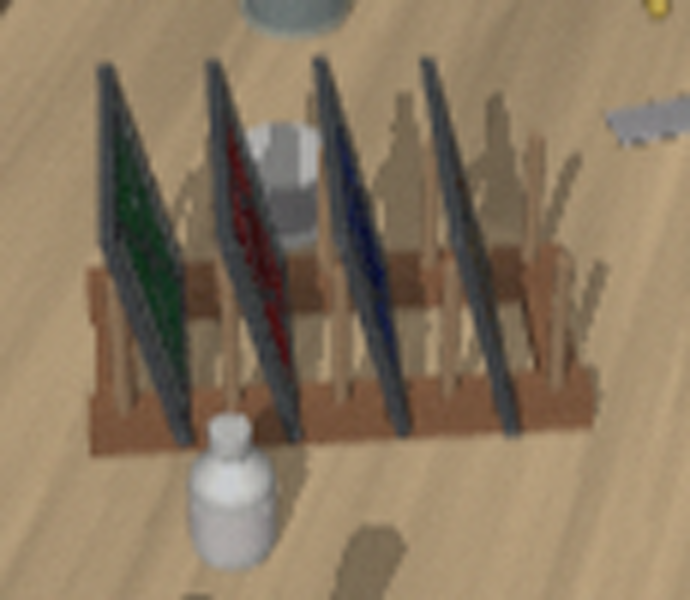

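```bash
cat > fit.py <<'E'
import numpy as np
from station import camera_info
from scipy.optimize import least_squares
def proj(ci,P):
    T=np.linalg.inv(ci["T"]); p=np.c_[P,np.ones(len(P))]@T.T
    q=np.c_[p[:,0],-p[:,1],-p[:,2]]@ci["intrinsics"].T
    return q[:,:2]/q[:,2:]
top=camera_info("top"); side=camera_info("side")
g=np.array([90,30,-30,-90])/1e3
def W(p,x,y,z):
    c,s=np.cos(p[2]),np.sin(p[2]); x,y,z=np.broadcast_arrays(x,y,z)
    return np.c_[p[0]+c*x-s*y,p[1]+s*x+c*y,z]
E
python3 - <<'E'
from fit import *
np.set_printoptions(precision=4,suppress=True)
L=np.array([(97,133),(131,228),(162,325),(187,427)])/5.2+[195,120]-.4
R=np.array([(342,47),(377,143),(410,240),(438,337)])/5.2+[195,120]-.4
S=np.array([(105,65),(212,62),(320,60),(428,60)])/6+[195,155]-.4
B=np.array([(187,442),(297,438),(404,433),(515,432)])/6+[195,155]-.4
def f(p):
    th,dx=p[3],p[4]
    xt=g+dx+.150*np.sin(th); zt=.012+.150*np.cos(th)
    xb=xt+.004*np.cos(th); 
    return np.r_[proj(top,W(p,xb,.080,zt))-L,proj(top,W(p,xb,-.080,zt))-R,proj(side,W(p,xt,.080,zt))-S,proj(side,W(p,g+dx,.080,.012))-B]
r=least_squares(lambda p:f(p).ravel(),[.55,0,.3,.2,0])
print(r.x,np.degrees(r.x[2])); print(f(r.x))
E
```

```text
[-0.6978 -0.5357  0.3571  0.1566  1.3093] 20.45834603357931
[[ 4.9659 -1.3514]
 [ 4.7104 -1.245 ]
 [ 5.0829 -1.3742]
 [ 6.6608 -2.3139]
 [ 7.2708 -1.4779]
 [ 6.9874 -1.7309]
 [ 7.1407 -2.0292]
 [ 8.3082 -2.1789]
 [ 0.9979 25.5285]
 [ 2.4989 25.231 ]
 [ 3.7272 24.7712]
 [ 4.8502 23.9824]
 [-3.0247 -2.9486]
 [-3.3075 -3.1159]
 [-3.183  -3.1122]
 [-3.817  -3.7709]]
```

```bash
python3 - <<'E'
from fit import *
np.set_printoptions(precision=4,suppress=True)
L=np.array([(97,133),(131,228),(162,325),(187,427)])/5.2+[195,120]-.4
R=np.array([(342,47),(377,143),(410,240),(438,337)])/5.2+[195,120]-.4
S=np.array([(105,65),(212,62),(320,60),(428,60)])/6+[195,155]-.4
B=np.array([(187,442),(297,438),(404,433),(515,432)])/6+[195,155]-.4
def f(p):
    th,dx=p[3],p[4]
    xt=g+dx+.150*np.sin(th); zt=.012+.150*np.cos(th)
    xb=xt+.004*np.cos(th); 
    return np.r_[proj(top,W(p,xb,.080,zt))-L,proj(top,W(p,xb,-.080,zt))-R,proj(side,W(p,xt,-.080,zt))-S,proj(side,W(p,g+dx,.080,.012))-B]
for lo in(-.0001,-.006):
  r=least_squares(lambda p:f(p).ravel(),[.55,0,.3,.2,0],bounds=([-2,-2,-2,0,lo],[2,2,2,.5,-lo]))
  print(r.x,np.degrees(r.x[2])); 
print(f(r.x))
E
sed -n 1,3p /dev/null
```

```text
[ 0.5119 -0.0633  0.3536  0.2478 -0.    ] 20.257777825039977
[ 0.5121 -0.0632  0.3536  0.2478 -0.0002] 20.25777793071621
[[-1.269  -0.0289]
 [-1.6243  0.0776]
 [-1.3525 -0.0513]
 [ 0.1239 -0.9908]
 [ 1.0565  0.0312]
 [ 0.6742 -0.2201]
 [ 0.7278 -0.5167]
 [ 1.7948 -0.6645]
 [ 0.5303 -0.1184]
 [ 0.5931 -0.2548]
 [ 0.4023 -0.5548]
 [ 0.1251 -1.1851]
 [ 0.2355  0.986 ]
 [ 0.1268  0.8444]
 [ 0.4276  0.8735]
 [-0.0279  0.2399]]
```

```bash
cat >> fit.py <<'E'
RP=[.512,-.0633,.3536]
from scipy.spatial.transform import Rotation
def quat(sgn=1):
    c,s=np.cos(RP[2]),np.sin(RP[2])
    X=np.array([-s,c,0])*sgn; Z=np.array([0,0,-1.]); Y=np.cross(Z,X)
    q=Rotation.from_matrix(np.c_[X,Y,Z]).as_quat(); return q[[3,0,1,2]]
def wp(x,z,y=0): return W(RP,x,y,z)[0]
E
python3 - <<'E'
from fit import *
from station import *
np.set_printoptions(precision=3,suppress=True)
for s in(1,-1):
  print(s,[inverse_kinematics(wp(x,z),quat(s)) for x,z in((-.026,.26),(-.026,.13),(.034,.26))])
command_gripper(0.0)
p=get_tcp_pos(); movel([p[0],p[1],.28],v=.25)
print(get_time(),get_tcp_pos(),get_joint_pos())
E
```

```text
1 [array([-0.171,  0.144,  1.843, -0.   ,  1.155, -2.096]), array([-0.171,  0.317,  1.964, -0.   ,  0.861, -2.096]), array([-0.116,  0.23 ,  1.735, -0.   ,  1.176, -2.041])]
-1 [array([-0.171,  0.144,  1.843, -0.   ,  1.155,  1.046]), array([-0.171,  0.317,  1.964, -0.   ,  0.861,  1.046]), array([-0.116,  0.23 ,  1.735, -0.   ,  1.176,  1.101])]
1.95 [ 0.138 -0.61   0.281] [-1.368  0.336  1.542  0.     1.262 -0.019]
```

```bash
python3 - <<'E'
from fit import *
from station import *
import cv2
move_pose(wp(-.026,.27),quat(-1)); movel(wp(-.026,.185),v=.1)
print(get_time(),get_tcp_pos(),wp(-.026,.185))
a=read_camera("side"); 
t=get_tcp_pos()[None]; print(proj(side,t))
cv2.imwrite("pics/s1.png",cv2.resize(a[125:255,180:330,::-1],None,fx=4.6,fy=4.6,interpolation=cv2.INTER_CUBIC))
E
```

```text
5.2417 [ 0.4880846  -0.07243306  0.18551985] [ 0.48760856 -0.07230321  0.185     ]
[[259.66189079 170.94922589]]
```

View pics/s1.png

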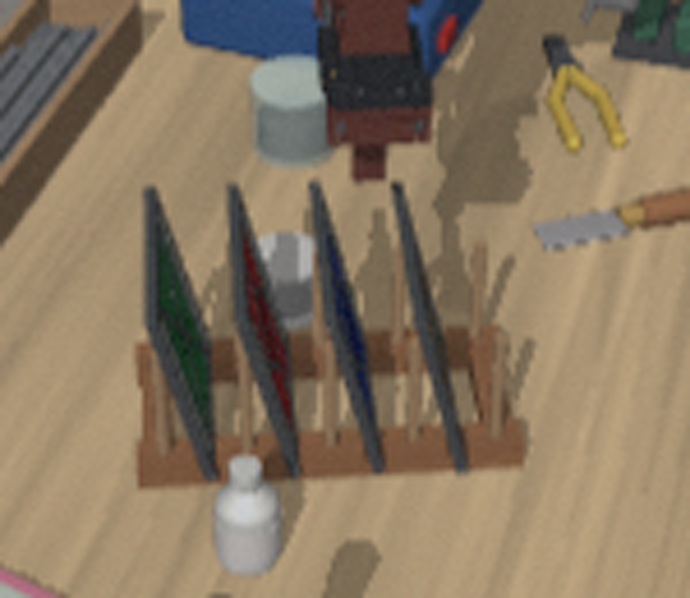

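The fingertip shows at zoom (370,180), but the projection puts the TCP at (366,211). I'll check that before going down.

```bash
python3 - <<'E'
from fit import *
from station import *
import cv2
print(get_grip_width(),get_tcp_pos(),get_ee_rot(),quat(-1),get_ft_force())
a=read_camera("side"); b=read_camera("top")
t=get_tcp_pos()[None]; p=proj(side,t)[0];q=proj(top,t)[0]
A=cv2.resize(a[100:200,220:300,::-1],None,fx=6,fy=6,interpolation=cv2.INTER_CUBIC)
cv2.drawMarker(A,tuple(((p-[220,100])*6).astype(int)),(0,255,0),0,12,1)
B=cv2.resize(b[120:235,195:310,::-1],None,fx=5.2,fy=5.2,interpolation=cv2.INTER_CUBIC)
cv2.drawMarker(B,tuple(((q-[195,120])*5.2).astype(int)),(0,255,0),0,12,1)
cv2.imwrite("pics/s2.png",A);cv2.imwrite("pics/t2.png",B)
E
```

```text
0.00562577717469616 [ 0.48818238 -0.07241877  0.18566846] [-2.93148118e-04  8.20443763e-01 -5.71726817e-01  6.27362939e-04] [-0.          0.82045028 -0.57171789  0.        ] [-0.10182472  0.07705637  0.48462337]
```

View pics/s2.png

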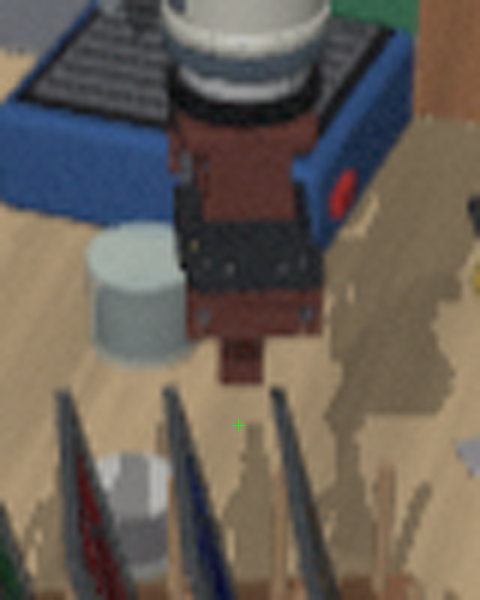

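View pics/t2.png

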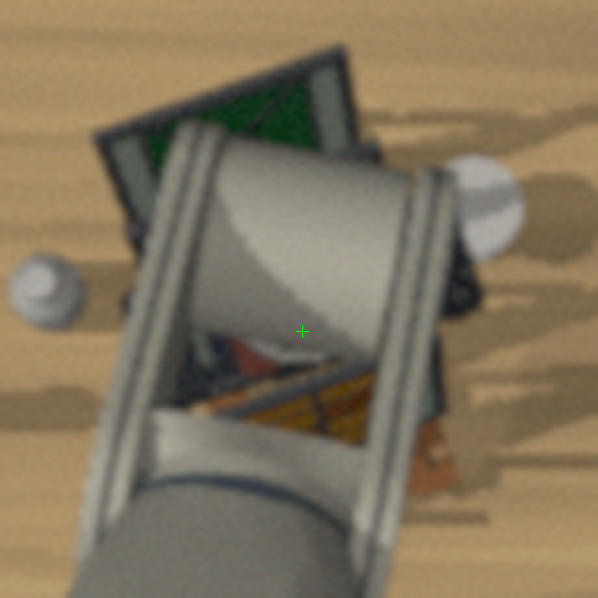

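```bash
python3 - <<'E'
from fit import *
import cv2
A=cv2.imread("pics/s2.png");B=cv2.imread("pics/t2.png")
def d(P,col):
    p=proj(side,P);q=proj(top,P)
    for u in p: cv2.drawMarker(A,tuple(((u-[220,100])*6).astype(int)),col,0,12,2)
    for u in q: cv2.drawMarker(B,tuple(((u-[195,120])*5.2).astype(int)),col,0,12,2)
X=-.026
for z,c in((.265,(0,255,255)),):
    d(np.array([wp(X+a,z,b) for a in(-.0375,.0375) for b in(-.089,.089)]),c)
d(np.array([wp(X+a,.1855,.0135) for a in(-.01,.01)]),(255,0,255))
d(np.array([wp(X+a,.1855,-.0135) for a in(-.01,.01)]),(255,255,0))
cv2.imwrite("pics/st3.png",cv2.resize(np.hstack([A,cv2.resize(B,(600,600))]),(800,445)))
E
```

```text
(no output)
```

View pics/st3.png

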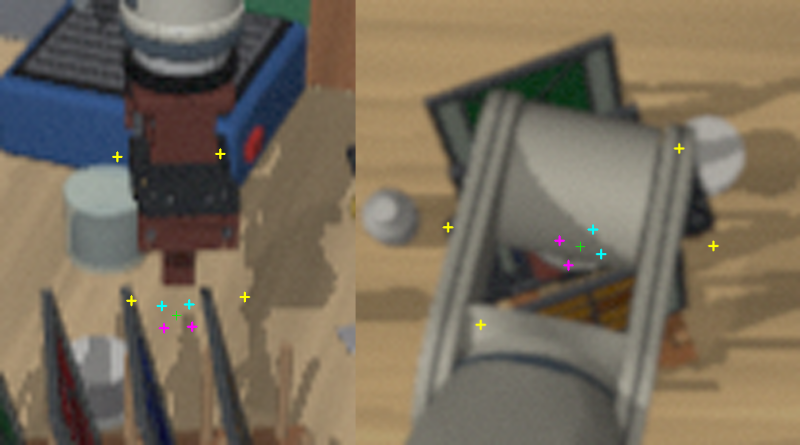

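```bash
python3 - <<'E'
from fit import *
from station import *
import cv2
print(proj(side,np.zeros((1,3)))*1.5625)
for z in(.165,.15):
    movel(wp(-.026,z),v=.08,until_force=4)
    print(get_tcp_pos(),get_ft_force())
a=read_camera("side"); print(get_time())
p=proj(side,get_tcp_pos()[None])[0]
A=cv2.resize(a[130:230,200:300,::-1],None,fx=6,fy=6,interpolation=cv2.INTER_CUBIC)
cv2.drawMarker(A,tuple(((p-[200,130])*6).astype(int)),(0,255,0),0,12,1)
cv2.imwrite("pics/s4.png",A)
E
```

```text
[[630.74496537 405.09262504]]
[ 0.48730527 -0.07224413  0.16469801] [ 0.97397666  0.74211125 -0.34968619]
[ 0.48736407 -0.07227484  0.1498211 ] [-0.5812135  -0.20666343 -0.96291249]
6.175
```

View pics/s4.png

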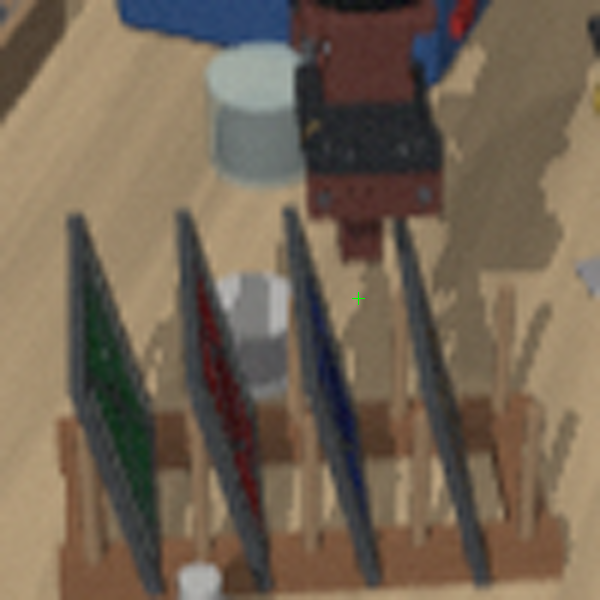

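```bash
python3 - <<'E'
from fit import *
from station import *
import cv2
np.set_printoptions(precision=3,suppress=True)
print(movel(wp(-.029,.105),v=.08,until_force=4),get_tcp_pos(),get_ft_force())
a=read_camera("side")
print(movel(wp(-.060,.105),v=.06,until_force=8),get_tcp_pos(),get_ft_force())
b=read_camera("side"); print(get_time())
p=proj(side,get_tcp_pos()[None])[0]
f=lambda a:cv2.resize(a[130:230,200:300,::-1],None,fx=4,fy=4,interpolation=cv2.INTER_CUBIC)
cv2.imwrite("pics/s5.png",np.hstack([f(a),f(b)]))
E
```

```text
False [ 0.485 -0.073  0.105] [0.277 0.189 0.082]
False [ 0.456 -0.084  0.105] [-0.091 -0.067 -0.161]
7.6583
```

View pics/s5.png

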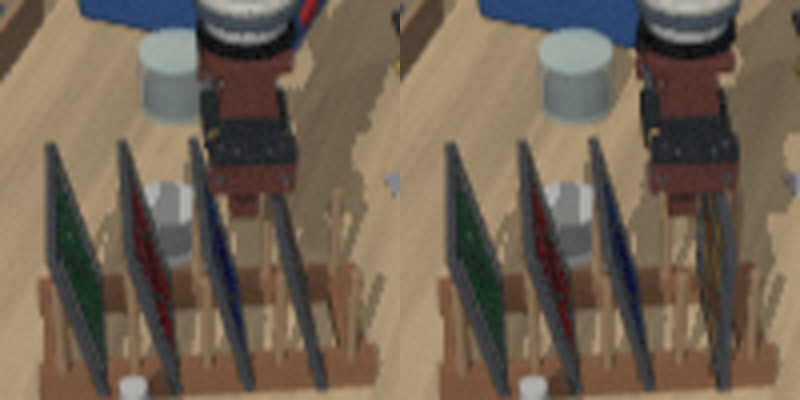

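The finger has brought amber nearly upright, with its near edge at about (725,290), using under 1 N. Continuing.

```bash
python3 - <<'E'
from fit import *
from station import *
import cv2
np.set_printoptions(precision=3,suppress=True)
print(movel(wp(-.094,.105),v=.06,until_force=8),get_tcp_pos(),get_ft_force())
wait(.5)
a=read_camera("side")
movel(wp(-.094,.21),v=.15)
movel(wp(.031,.21),v=.15)
b=read_camera("side"); print(get_time())
f=lambda a:cv2.resize(a[130:230,200:300,::-1],None,fx=4,fy=4,interpolation=cv2.INTER_CUBIC)
cv2.imwrite("pics/s6.png",np.hstack([f(a),f(b)]))
E
```

```text
False [ 0.424 -0.096  0.105] [ 0.872 -0.212  0.352]
10.8083
```

View pics/s6.png

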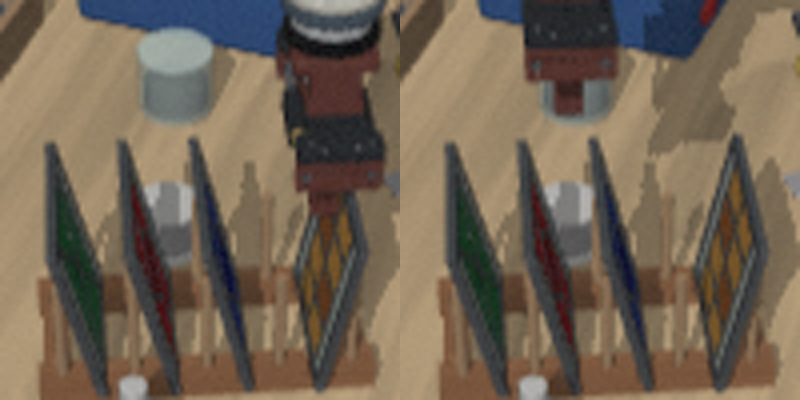

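Amber now leans forward, with its top at (740,140) and its foot at (720,385). Next is blue, entering between blue and red.

```bash
python3 - <<'E'
from fit import *
from station import *
import cv2
np.set_printoptions(precision=3,suppress=True)
print(movel(wp(.031,.105),v=.08,until_force=4),get_tcp_pos(),get_ft_force())
a=read_camera("side")
print(movel(wp(-.034,.105),v=.06,until_force=8),get_tcp_pos(),get_ft_force())
wait(.5)
movel(wp(-.034,.24),v=.15)
b=read_camera("side"); print(get_time())
f=lambda a:cv2.resize(a[130:230,200:300,::-1],None,fx=4,fy=4,interpolation=cv2.INTER_CUBIC)
cv2.imwrite("pics/s7.png",np.hstack([f(a),f(b)]))
E
```

```text
False [ 0.541 -0.053  0.106] [ 0.242 -0.646 -0.093]
False [ 0.481 -0.075  0.105] [ 0.232  0.689 -0.348]
15.1583
```

View pics/s7.png

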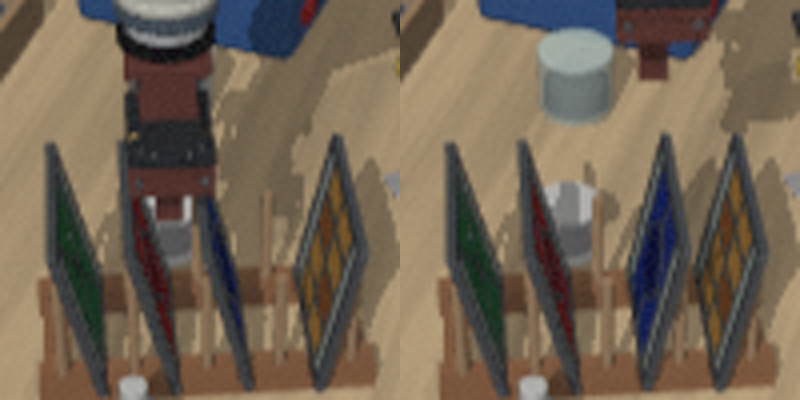

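Blue and amber lean forward, and red and green still lean back. I'll move clear, take a last look from above and hand in.

```bash
python3 - <<'E'
from fit import *
from station import *
import cv2
p=get_tcp_pos(); movel([p[0],p[1],.28],v=.15)
q=get_joint_pos(); q=np.array(q); q[0]-=1.0; movej(q)
wait(.3)
cv2.imwrite("pics/t8.png",cv2.resize(read_camera("top")[:,:,::-1],(800,600)))
print(get_time(),get_ft_force())
E
```

```text
17.625 [0.63838885 0.12081205 0.21764303]
```

View pics/t8.png

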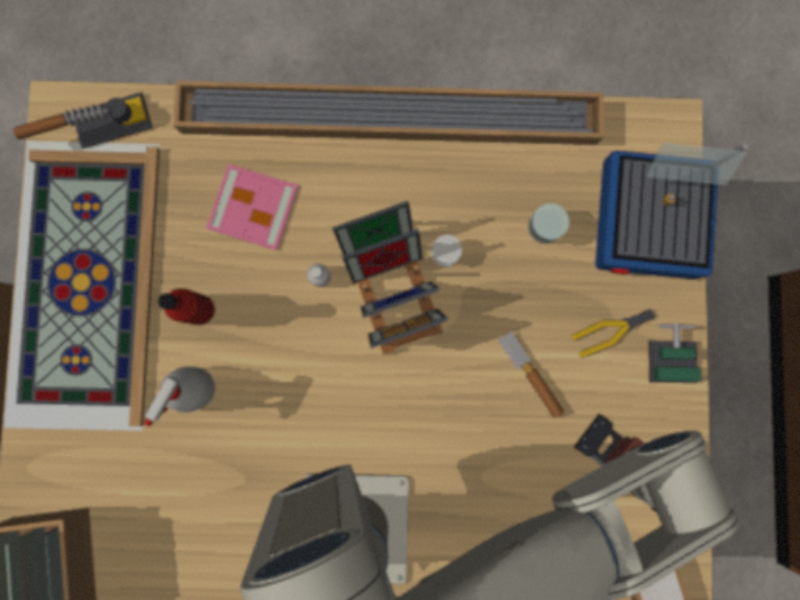

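The top view shows blue (400,299) and amber (405,327) tipped forward, red and green as before, and everything else where it stood.

```bash
python3 -c "
from station import *
job_done(); print(get_time())"
```

```text
the job is handed in; nothing more can be done
the job is handed in; nothing more can be done
```

The rack is open at the red panel and the job is handed in; no verdict was reported. From the front, the panels stood amber, blue, red, green. I pushed amber and then blue forward with the shut fingertips, going in behind each one.

- **Last checks:** In the final side and top pictures, amber and blue lean forward, and red and green lean back as before. Nothing else on the bench looks moved. I judged the leans by eye and did not measure the angles.
- **Force and time:** The tool force read about 1 N or less whenever I checked it, and the 8 N stop never triggered. The clock stood at about 17.6 s just before I handed in.
- **Disagreement:** In the side view the fingertips appeared about 30 mm higher than the reported TCP. I never found out why. I lowered the fingers further, to TCP z = 0.105 m, a depth that was safe either way, and both panels tipped as planned.

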